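# Index a ring press to the loaded die and press the ring home

## Task

A gold ring blank stands in one of the eight dies of the bench ring press. Turn the die plate by its finger posts, click by click and without spinning it, until the die with the ring has clicked in right under the plunger, and let go of it; then push the lever down by its red handle until the ring is fully home in its die, keep it firmly pressed there for about a second without forcing it, and let the lever come all the way up again. Leave the other things on the bench where they lie.

Things in the scene. Friction and masses are not known exactly. Their poses are not given: they have to be found in the camera images.
- press: Grey cast ring press on the bench, 170 mm (x) by 255 mm (y), 225 mm high without its lever. Origin on the bench straight below the die plate's axis. Its +y points from that axis to the column (face at y = 102 mm); the open side of the plate, where it is turned by hand, is -y; the lever reaches to its +x.
- head_under (a point): On the plunger's axis: centre of the lower rim of the plunger's guide sleeve (32 mm across), 117 mm above the bench, 46 mm from the plate's axis towards the column. Above 139 mm the press's head, 50 mm wide along its x, reaches over the plate from 27 mm off the plate's axis to the column. Keep clear of it.
- turret: Round steel die plate, 148 mm across, 14 mm thick, top 60 mm above the bench, turning without end about a vertical axis. Origin on the axis at its underside. Eight dies (tapered holes 18 to 26 mm) every 45 degrees on a 46 mm radius; the ring is in the die on the body's +y axis. Hub 38 mm across, 18 mm high.
- post0 (a point): Top of one of the eight black round finger posts: 10 mm thick, 38 mm tall (tops 98 mm above the bench), on a 64 mm radius, half-way between the dies, at 112.5 + 45 i degrees from the plate's body +x (this one i = 0, next to the ring's die anticlockwise). Clicked in, two posts stand 22.5 degrees to either side of the press's -y.
- plate_axis (a point): Centre of the plate's top. A sprung roller gives eight clicks a turn, every 45 degrees, each with a die right under the plunger. The plate drags (3 N at a post), stays where it is left and may start between clicks. Leaving a click takes 8 to 9 N at a post, fading as it turns; only the last 9 degrees pull in by themselves, then it stops dead. A light pinch slips on a post; 25 N holds.
- ring_top (a point): Centre of the top of the gold ring (22 mm outside, 18 mm inside, 8 mm tall). At the start its top stands 6 to 7.5 mm above the plate; fully home on the shoulder of its die it stands 1.5 mm above the plate. It is a tight fit: it slides in under about 25 N from the plunger and stays where it is left.
- plunger: Vertical 17 mm steel plunger of the press, worked by the lever, with a dark flat nose of 18 mm across screwed in below it. Origin on its axis, 17 mm above the nose's lower face when the nose is screwed fully in; the nose may be screwed out by up to 10 mm more (81 to 71 mm above the bench with the lever up), so where on the lever's stroke it meets the ring must be felt.
- lever (a joint): Angle of the lever in rad: 0 fully up (bar rising at 23 degrees towards the handle), growing as it is pushed down, at most 0.56. The plunger goes down 50 mm per rad. A spring brings it back up by itself when let go.
- lever_pin (a point): Pin that the lever swings on: 215 mm above the bench, 50 mm to the press's -x of the plunger; it lies along the press's y. The handle's centre is 175 mm from it.
- handle_mid (a point): Centre of the lever's red round crosswise handle, 22 mm thick, 80 mm long, level along the press's y; at rest 283 mm above the bench. Push it down from above: 3 to 5 N moves it against its spring, 11 to 14 N slides the ring in, and once home the force climbs 2 to 2.5 N per mm as the bar flexes. 15 to 18 N is firm; over 20 N bruises the ring.
- wax_tube: Stub of green carving-wax tube lying beside the press, 75 mm long, 28 mm thick. Bystander; origin under its middle.
- wax_ring: Green wax ring lying flat, 28 mm across, 12 mm high. Bystander; origin under its middle.
- mandrel: Tapered steel ring mandrel with a wooden handle, lying, 290 mm long. Bystander; origin under its middle.
- file: Small round file with a wooden handle, lying, 170 mm long. Bystander; origin under its middle.
- brush: Bench brush with a wooden handle, lying, 180 mm long. Bystander; origin under its middle.
- bur_block: Wooden block with upright burs, 100 by 55 mm, 56 mm high. Bystander; origin under its middle.
- jar: Glass jar with a black lid, 60 mm across, 72 mm high. Bystander; origin under its middle.
- pliers: Pliers with blue grips, lying, 175 mm long. Bystander; origin under the middle.

How it is judged (in metres and radians):
On the way, in this order (a step that is already met when the one before it is completed fails the run):
1. the die with the ring has clicked in under the plunger (centres within 2 mm), the plate stands still and is let go, the ring still standing more than 5 mm above the plate (horizontal distance between ring_top and head_under below 0.002 m and angular speed of turret below 0.1 rad/s and contact force between the fingers and turret below 0.5 N and z of ring_top in the frame of turret above 0.019 m), for 0.2 s.
2. the ring is home in its die (within 1 mm) and held there under the plunger with more than 15 N for 0.4 s (horizontal distance between ring_top and head_under below 0.002 m and z of ring_top in the frame of turret below 0.0165 m and contact force between plunger and turret above 15 N), for 0.4 s.
At the end, for the whole second after the job is handed in: The ring is home in its die (its top no more than 2.5 mm above the plate), its die stands clicked in under the plunger (centres within 2 mm) and the plate is still, and the lever is fully up again (within 0.04 rad) with the plunger clear of the ring (horizontal distance between ring_top and head_under below 0.002 m and z of ring_top in the frame of turret below 0.0165 m and value of joint lever below 0.04 rad and angular speed of turret below 0.1 rad/s and contact force between plunger and turret below 0.5 N); the robot touches nothing.
It fails at once if the plunger presses the ring or the plate with more than 55 N (contact force between plunger and turret above 55 N).
It fails at once if the plate is spun faster than 7 rad/s (angular speed of turret above 7 rad/s).
It fails at once if another thing on the bench (wax, mandrel, file, brush, burs, jar, pliers) is moved by more than 20 mm (distance of any of wax_tube, wax_ring, mandrel, file, brush, bur_block, jar, pliers from where it was at the start of the episode above 0.02 m).
It also fails if it takes over 72 s, if anything falls off the work surface, if the arm or the gripper's body presses on something with over 40 N, if the wrist force passes 120 N, or if a joint passes its speed limit or range.

## Robot

A 6-joint arm with a two-finger parallel gripper is mounted at the origin on the work surface. World frame = base frame: x ahead of the robot, y to its left, z up, the work surface at z = 0. Lengths are in mm, angles in rad, forces in N, time in s.
With the tool pointing down it reaches from about 300 to 775 mm from the base axis. Payload 14.6 kg.
Tool frame: the origin (TCP) lies between the finger pads; the fingertips stand 22 mm ahead of it and the grasp point (between the pads) lies 3 mm ahead of it (manip.tcp_to_tips is the distance from the TCP to the fingertips, in mm); y points along the fingers, z is the direction in which the jaws open and shut, and the axes are right-handed (so a half turn about y gives the same grasp; the last joint's range is limited). The gripper opens to 94 mm and grips with 3 to 60 N. Pads are 16 mm wide; open, the fingers measure 119 mm over their backs; the gripper's body (75 mm by 177 mm) begins 78 mm behind the grasp point.
Start: joints at [1.177, 0.3, 1.521, -0, 1.321, -0.067], TCP at [176.555, 520.881, 189.846] pointing down, gripper open.
Joint ranges: [-3.03, 3.03], [-0.79, 2.21], [0.23, 2.52], [-1.04, 4.18], [0, 3.07], [-2.55, 2.55]. Speed limits (rad/s): [2.22, 2.22, 2.57, 3.14, 3.14, 3.14].

## Interface

Orientations are given as [roll, pitch, yaw] about the fixed x, y, z axes, in that order (R = Rz(yaw) Ry(pitch) Rx(roll)).
In Python, from cell import manip gives the robot as it stands.
- The arm moves only by the shell command python3 -m jog 'ROWS' [OPENING] [FORCE]. ROWS is JSON, one flat list of numbers, 6 for each row, row after row: the shift along the tool's x, y, z in mm, then the turn, a rotation vector about the tool's x, y, z in degrees. A call has 1 to 10 rows; each row is the pose to reach, as a shift and turn from the pose commanded when the call began, along the tool's axes at that moment; what a row does not reach only later rows make up. A row lasts 1/12 s, in which the tool goes at most 41.7 mm and 7.16 degrees, less where a joint would pass 70% of its speed; a pose out of reach is approached as far as the arm can. A call with a gripper value outside its range is refused whole. OPENING is the finger opening in mm, from 0 to 94, set as the call begins (- or left out, the last holds). The fingers move at their own pace and stop on an object; FORCE is the grip in N (left out, the last holds). Time passes only in rows, so rows that repeat a pose let the fingers close. It gives the time, the measured TCP pose, the force and the opening at its end, in the units of the state.
- manip.read_state(): the state, without advancing time (a new reading comes with each control period).
- manip.camera(name): name is "scene" or "top"; returns a dict with "img" (384x512x3 uint8, red, green, blue), "intrinsics" (3x3 intrinsics, pixels), "origin" and "orientation" of the camera in the world. Camera axes: x right, y down, z forward; pixel columns grow to the right and rows downward; lengths in mm; the calibration is good to about 2 mm. A picture is of the moment at which its call begins. There is no depth.
- manip.sign_off(): hands the job in, once; it reports no verdict.
Trained networks look in a picture, given as the dict that the camera call returned (one of the last four; its "shot" number tells which), for a name from the list of things; names that differ only in an ending like _2 or _b are one class to them, and where a whole thing is asked for, a point or a joint stands for the part that bears it (a point fixed in the world has none). Each returns a list of dicts, best first, with "score" (0 to 1); they miss things now and then, are a little off and sometimes report something else, mostly with a low value. They report only what shows in the picture. A call takes as long as a camera call.
- manip.masks_of(thing, picture): "pixels" (384x512 bool, what is visible of it) and "xy" ([column, row] in pixels, amid what is visible of it).
- manip.tip_of(thing, picture): "xy" ([column, row] in pixels: a listed point, or the origin of a listed thing).
The state is a dict: "clock": time; "joints": joint angles; "qd": joint speeds; "effort": joint torques, N m; "eef_pos": TCP position; "eef_rot": TCP orientation; "wrist_force": force on the tool from outside, world axes, zero at the start; "moment": the same for the moment, N m; "finger_gap": finger opening in mm.
Only numpy, scipy, OpenCV 4.12 (cv2) and the standard library are available. Lean on these libraries where they do the work, as an engineer would, in place of code of your own. Each camera call takes 0.05 s, during which the arm holds its last target.

## Working session

There is one attempt and no reset: what is moved stays moved. The work goes in short steps, Python scripts to look and compute and a shell command to move; the robot and the scene stay as the last step left them, time stands still between calls to the robot, and variables do not carry over. Pictures are saved under pics/ and viewed, and the job is handed in when it is done.

```bash
ls; mkdir -p pics
python3 - <<'E'
from cell import manip
import cv2,numpy as np
s=manip.read_state(); print({k:np.round(v,3).tolist() for k,v in s.items()})
for n in ("scene","top"):
    c=manip.camera(n); cv2.imwrite(f"pics/{n}0.png",c["img"][:,:,::-1]); print(n,c["intrinsics"],c["origin"],c["orientation"],c["shot"])
    for t in ("turret","plate_axis","ring_top","head_under","lever_pin","handle_mid","post0","press"):
        print(t,[(np.round(d["xy"],1).tolist(),round(d["score"],2)) for d in manip.tip_of(t,c)][:3])
E
```

```text
pics
{'clock': 0.0, 'joints': [1.177, 0.3, 1.522, 0.0, 1.321, -0.067], 'qd': [0.001, 0.0, -0.0, -0.001, -0.0, -0.001], 'effort': [0.0, -53.181, -35.274, 0.071, 0.024, -0.0], 'eef_pos': [176.434, 520.637, 189.269], 'eef_rot': [-1.572, 0.0, -0.327], 'wrist_force': [0.22, 0.707, -0.471], 'moment': [0.05, -0.035, -0.003], 'finger_gap': 94.176}
scene [[359.79687301   0.         255.23707962]
 [  0.         359.79687301 196.09366379]
 [  0.           0.           1.        ]] [1045.35409914  -46.19353206  993.40515397] [-2.54485576e+00  1.43548500e-03  1.47858326e+00] 1
turret [([260.4, 222.7], 0.74)]
plate_axis [([259.0, 217.0], 0.93)]
ring_top [([248.9, 211.9], 0.49)]
head_under [([275.1, 210.3], 0.74)]
lever_pin [([278.8, 178.0], 0.96), ([110.5, 292.4], 0.65)]
handle_mid [([276.2, 212.7], 0.67)]
post0 [([239.9, 204.8], 0.58), ([112.3, 292.4], 0.23)]
press [([258.3, 232.5], 0.91)]
top [[494.52856073   0.         251.2684604 ]
 [  0.         494.52856073 187.84217942]
 [  0.           0.           1.        ]] [ 224.67235662    5.82283308 1681.75931138] [-2.93527763e+00 -2.10987386e-03 -1.61074099e+00] 2
turret [([239.4, 208.2], 0.93)]
plate_axis [([242.5, 203.9], 0.78)]
ring_top [([253.8, 221.8], 0.6)]
head_under [([230.5, 203.7], 0.64)]
lever_pin [([222.9, 215.0], 0.95)]
handle_mid [([233.1, 153.6], 0.63)]
post0 [([256.7, 215.2], 0.94), ([145.0, 166.0], 0.32)]
press [([244.1, 210.3], 0.77), ([240.4, 205.5], 0.6)]
```

Run:
```python
import cv2
a=cv2.imread("pics/scene0.png")[130:280,180:360]; b=cv2.imread("pics/top0.png")[120:270,160:340]
cv2.imwrite("pics/s0z.png",cv2.resize(a,None,fx=4.4,fy=4,interpolation=cv2.INTER_CUBIC)); cv2.imwrite("pics/t0z.png",cv2.resize(b,None,fx=4.4,fy=4,interpolation=cv2.INTER_CUBIC))
```

```text
(no output)
```

View pics/scene0.png

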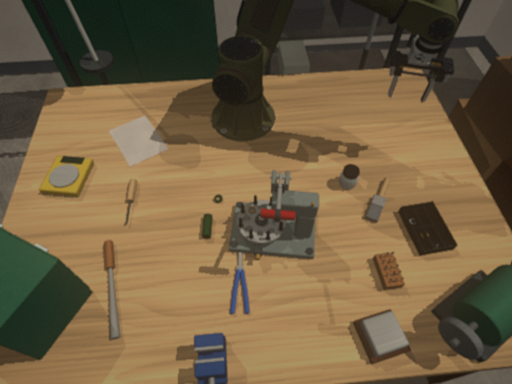

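View pics/top0.png

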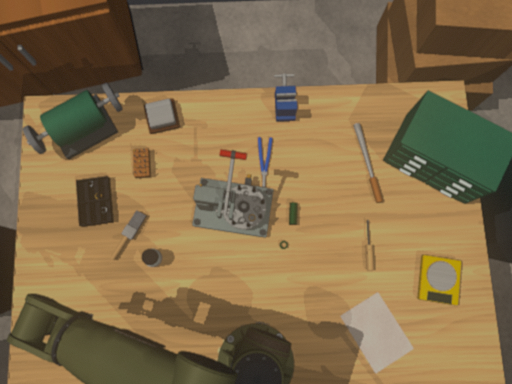

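```bash
sleep 0
```

```text
(no output)
```

View pics/s0z.png

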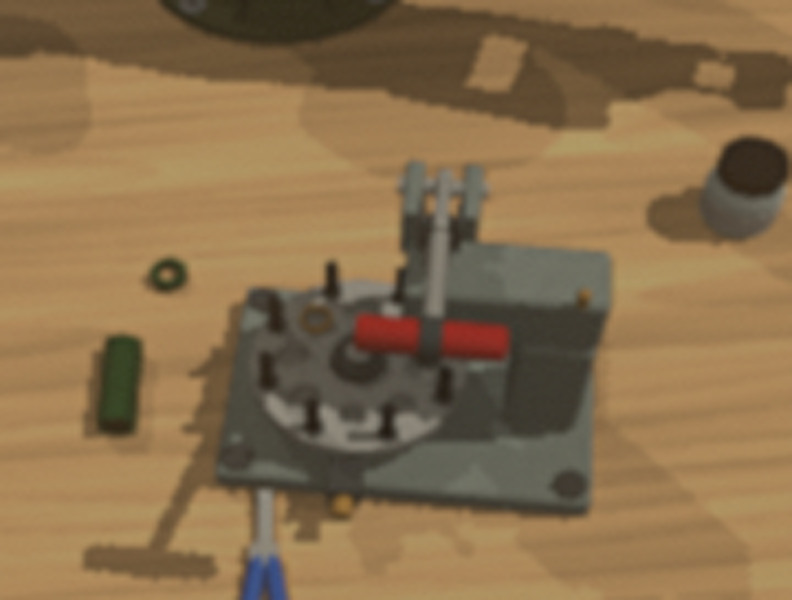

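View pics/t0z.png

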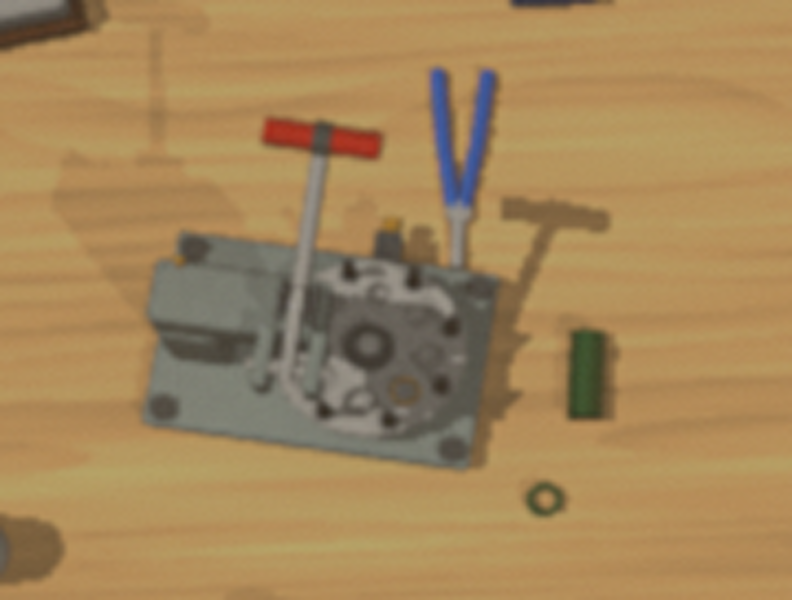

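```bash
cat > h.py <<'E'
import numpy as np,cv2
from scipy.spatial.transform import Rotation as R
from scipy.optimize import least_squares
def proj(c,P):
    P=np.atleast_2d(P); A=R.from_euler('xyz',c["orientation"]).as_matrix()
    q=(P-np.array(c["origin"]))@A; u=q@np.array(c["intrinsics"]).T
    return u[:,:2]/u[:,2:]
def ray(c,uv,z):
    A=R.from_euler('xyz',c["orientation"]).as_matrix(); K=np.array(c["intrinsics"])
    d=A@np.linalg.solve(K,[uv[0],uv[1],1]); o=np.array(c["origin"]); return o+d*(z-o[2])/d[2]
def pts(p):
    x,y,yaw,t=p; c,s=np.cos(yaw),np.sin(yaw)
    W=lambda a,b,z:np.array([x+c*a-s*b,y+s*a+c*b,z])
    th=t # angle of ring dir in press frame (body +y)
    return dict(press=W(0,0,0),turret=W(0,0,46),plate_axis=W(0,0,60),head_under=W(0,46,117),lever_pin=W(-50,46,215),
      handle_mid=W(-50+175*np.cos(np.deg2rad(23)),46,283),ring_top=W(46*np.cos(th),46*np.sin(th),66.7),
      post0=W(64*np.cos(th+np.pi/8),64*np.sin(th+np.pi/8),98))
E
python3 - <<'E'
from h import *
from cell import manip
obs=[];cs=[]
for n in ("scene","top")*3:
    c=manip.camera(n); cs.append(c)
    for t in ("turret","plate_axis","ring_top","head_under","lever_pin","handle_mid","post0","press"):
        d=manip.tip_of(t,c)
        if d and d[0]["score"]>.3: obs.append((n,t,d[0]["xy"],c))
f=lambda p:np.concatenate([(proj(c,pts(p)[t])[0]-uv) for n,t,uv,c in obs])
r=least_squares(f,[420,30,-.15,np.deg2rad(225)],loss="soft_l1",x_scale=[10,10,.1,.1])
print(r.x,np.rad2deg(r.x[2:]),r.cost)
for n,t,uv,c in obs: print(n,t,np.round(proj(c,pts(r.x)[t])[0]-uv,1),np.round(ray(c,uv,pts(r.x)[t][2]),0))
import pickle
pickle.dump([cs[0],cs[1]],open("cams.pkl","wb"))
for c,nm in ((cs[0],"so"),(cs[1],"to")):
    im=cv2.resize(c["img"][:,:,::-1],None,fx=4,fy=4,interpolation=cv2.INTER_CUBIC)
    for k,P in pts(r.x).items():
        u=proj(c,P)[0]*4+1.5; cv2.drawMarker(im,tuple(int(v) for v in u),(255,0,255),0,12,1)
    x,y,yaw,t=r.x
    for i in range(8):
        a=t+np.pi/8+i*np.pi/4+yaw
        u=proj(c,[x+64*np.cos(a),y+64*np.sin(a),98])[0]*4+1.5; cv2.circle(im,tuple(int(v) for v in u),4,(0,255,255),1)
    for a,b in ((-85,-100),(85,-100),(-85,155),(85,155)):pass
    u=proj(c,pts(r.x)["plate_axis"])[0]*4; a,b=int(u[0]),int(u[1])
    cv2.imwrite(f"pics/{nm}.png",im[b-300:b+250,a-350:a+350])
E
```

```text
[ 5.01672204e+02  1.82927248e+01 -2.08039573e-01  3.98424763e+00] [-11.9197895  228.28057352] 344.3094584190796
scene turret [-1.  2.] [495.  22.  46.]
scene plate_axis [3.6 2.6] [492.   8.  60.]
scene ring_top [ 1.2 -4.8] [481. -14.  67.]
scene head_under [-0.6 -1.3] [516.  64. 117.]
scene lever_pin [0.3 0.9] [459.  73. 215.]
scene handle_mid [ 0.8 -0.3] [621.  39. 283.]
scene post0 [-2.6 -0.6] [472. -29.  98.]
scene press [-2.  -0.2] [503.  24.   0.]
top turret [3.7 0.9] [505.  31.  46.]
top plate_axis [-1.9 -1.5] [496.  12.  60.]
top ring_top [-3.1 -2.8] [455. -19.  67.]
top head_under [ 1.1 -1.6] [506.  67. 117.]
top lever_pin [ 1.6 -1.6] [458.  79. 215.]
top handle_mid [0.  0.9] [623.  40. 283.]
top post0 [ 2.6 -0.9] [466. -28.  98.]
top press [-0.7 -0.5] [500.  16.   0.]
scene turret [-0.   2.3] [494.  19.  46.]
scene plate_axis [1.2 2.3] [493.  16.  60.]
scene ring_top [ 3.5 -0.6] [466. -20.  67.]
scene head_under [ 1.6 -1.9] [517.  58. 117.]
scene lever_pin [1.5 3.4] [450.  71. 215.]
scene handle_mid [ 0.7 -0.5] [621.  39. 283.]
scene post0 [-34.6  -9.9] [512.  61.  98.]
top 
[... 265 characters left out ...]
.8] [466. -36.  98.]
top press [-1.   0.3] [502.  15.   0.]
scene turret [1.  0.6] [499.  16.  46.]
scene plate_axis [149.8 -70.8] [ 681. -401.   60.]
scene ring_top [-2.6 -1.3] [470.  -1.  67.]
scene head_under [-0.3 -0.6] [513.  64. 117.]
scene lever_pin [-0.8  4.5] [447.  78. 215.]
scene handle_mid [-1.3 -2.5] [627.  43. 283.]
scene post0 [-3.2  3. ] [459. -26.  98.]
scene press [-1.3 -1.4] [507.  22.   0.]
top turret [0.  0.6] [504.  18.  46.]
top ring_top [-1.9 -1.8] [459. -15.  67.]
top head_under [ 0.5 -0.1] [511.  65. 117.]
top lever_pin [-0.6  0. ] [462.  72. 215.]
top handle_mid [2.2 2.6] [628.  47. 283.]
top post0 [-0.   2.3] [476. -37.  98.]
top press [-1.3 -1.4] [496.  14.   0.]
```

View pics/so.png

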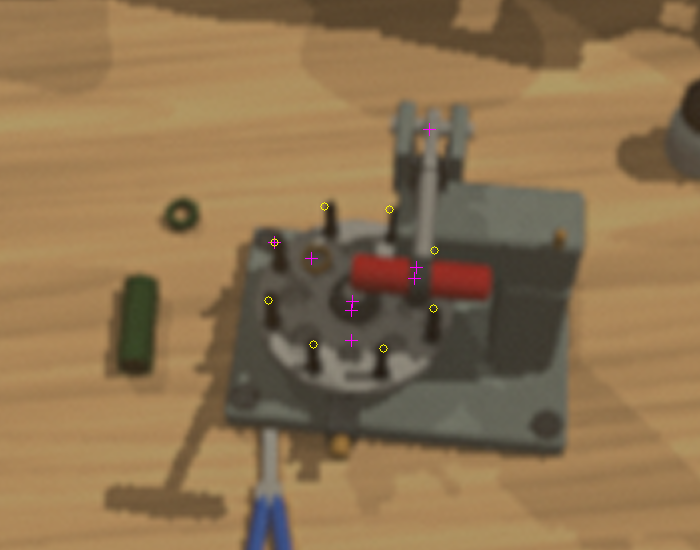

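View pics/to.png

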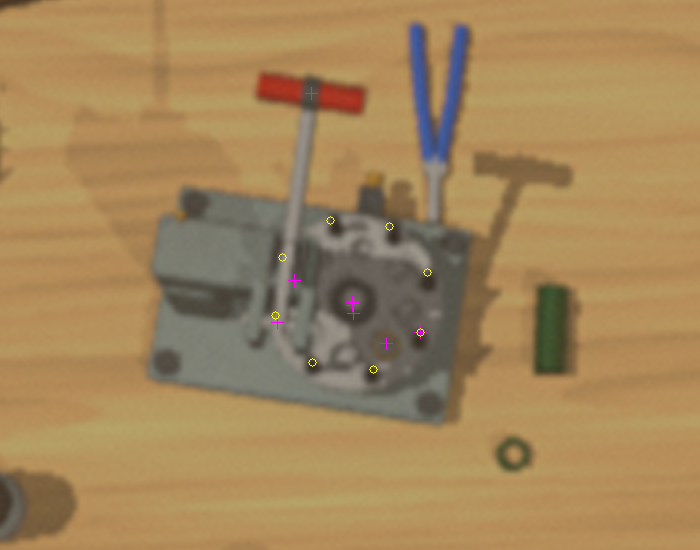

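```bash
cat > fit.py <<'E'
from h import *
def model(p):
    x,y,yaw,t=p[:4]; c,s=np.cos(yaw),np.sin(yaw)
    W=lambda a,b,z:np.stack([x+c*a-s*b,y+s*a+c*b,z+0*np.asarray(a)],-1)
    return W
def red(c):
    hsv=cv2.cvtColor(c["img"],cv2.COLOR_RGB2HSV)
    m=((hsv[...,0]<7)|(hsv[...,0]>173))&(hsv[...,1]>140)&(hsv[...,2]>70)
    n,l,st,ce=cv2.connectedComponentsWithStats(m.astype(np.uint8))
    ys,xs=np.nonzero(m); return m,st,ce
def redline(c,near):
    m,st,ce=red(c); ys,xs=np.nonzero(m); P=np.stack([xs,ys],1).astype(float)
    P=P[np.linalg.norm(P-near,axis=1)<18]; mu=P.mean(0); w,V=np.linalg.eigh(np.cov((P-mu).T)); return mu,V[:,1],len(P),4*np.sqrt(w)
def darkness(c,W,t):
    # mean gray on the posts minus beside
    g=cv2.GaussianBlur(cv2.cvtColor(c["img"],cv2.COLOR_RGB2GRAY).astype(np.float32),(0,0),.6)
    th=t+np.pi/8+np.arange(8)*np.pi/4
    zz=np.linspace(66,96,5); out=[]
    for r in th:
        a=64*np.cos(r);b=64*np.sin(r)
        if b>35: continue
        P=W(np.full(5,a),np.full(5,b),zz); u=proj(c,P).astype(np.float32)
        v=cv2.remap(g,u[:,0].reshape(1,-1),u[:,1].reshape(1,-1),cv2.INTER_LINEAR)
        out.append(v.mean())
        # end stop: just above the top / must be brighter
        P=W(np.full(1,a),np.full(1,b),np.array([112.])); u=proj(c,P).astype(np.float32)
        out.append(-0.2*min(80,float(cv2.remap(g,u[:,0].reshape(1,-1),u[:,1].reshape(1,-1),cv2.INTER_LINEAR)[0,0])))
    return np.sum(out)/8
E
python3 - <<'E'
from fit import *
import pickle
from scipy.optimize import minimize
cs=pickle.load(open("cams.pkl","rb"))
p0=np.array([501.7,18.3,-.17,3.98])
h=[]
for c in cs:
    near=proj(c,pts(p0)["handle_mid"])[0]; mu,v,n,ax=redline(c,near); h.append((mu,v)); 
    q=ray(c,mu,283); L=np.array(ray(c,mu+v*5,283))-ray(c,mu-v*5,283)
    print(mu,n,ax,q, "yaw deg",np.rad2deg(np.arctan2(L[1],L[0]))-90)
def cost(p,pr=False):
    W=model(p); e=0
    for c,(mu,v) in zip(cs,h):
        d=proj(c,W(-50+175*np.cos(np.deg2rad(23)),46.,283))[0]-mu; e+=(d@d)*2
        n=np.array([-v[1],v[0]]); dd=proj(c,W(111.,46-35.,283))[0]-proj(c,W(111.,46+35.,283))[0]; e+=4*(dd@n)**2/9
        k=darkness(c,W,p[3]); e+=1.*k
        if pr: print(d,dd@n,k)
    return e
best=None
for dx in(-6,0,6):
  for dy in(-6,0,6):
    for dt in(-.1,0,.1):
      r=minimize(cost,p0+[dx,dy,0,dt],method="Nelder-Mead",options=dict(initial_simplex=(p0+[dx,dy,0,dt])+np.vstack([np.zeros(4),np.diag([4,4,.05,.05])]),maxiter=400))
      if best is None or r.fun<best.fun: best=r
print(best.x,np.rad2deg(best.x[2:]),best.fun);cost(best.x,True)
np.save("pose.npy",best.x)
for c,nm in zip(cs,("so2","to2")):
    im=cv2.resize(c["img"][:,:,::-1],None,fx=5,fy=5,interpolation=cv2.INTER_CUBIC)
    P=pts(best.x)
    for k in P:
        u=proj(c,P[k])[0]*5+2; cv2.drawMarker(im,tuple(int(v) for v in u),(255,0,255),0,10,1)
    W=model(best.x)
    for i in range(8):
        a=best.x[3]+np.pi/8+i*np.pi/4
        for z,col in((98,(0,255,255)),(60,(0,255,0))):
            u=proj(c,W(64*np.cos(a),64*np.sin(a),z))[0]*5+2; cv2.circle(im,tuple(int(v) for v in u),4,col,1)
    for i in range(72):
        u=proj(c,W(74*np.cos(i*np.pi/36),74*np.sin(i*np.pi/36),60))[0]*5+2; cv2.circle(im,tuple(int(v) for v in u),1,(255,255,0),-1)
    u=P["plate_axis"]; u=proj(c,u)[0]*5; a,b=int(u[0]),int(u[1])
    cv2.imwrite(f"pics/{nm}.png",im[b-300:b+200,a-300:a+300])
E
```

```text
[277.98 213.72] 250 [ 9.92113299 43.65435657] [618.59196238  45.00471945 283.        ] yaw deg -190.122221842288
[232.36936937 154.12612613] 111 [ 5.93068485 32.71980342] [620.15451725  42.50761742 283.        ] yaw deg -11.837865148549724
[ 5.01782222e+02  1.91188649e+01 -1.84236094e-01  3.90632105e+00] [-10.55595063 223.81570951] 62.90660554282024
[-0.39093196  0.33929697] 0.19728759659104905 25.089118480682373
[-0.49730113  0.26159173] 0.5161315631070068 36.51441411972046
```

View pics/so2.png

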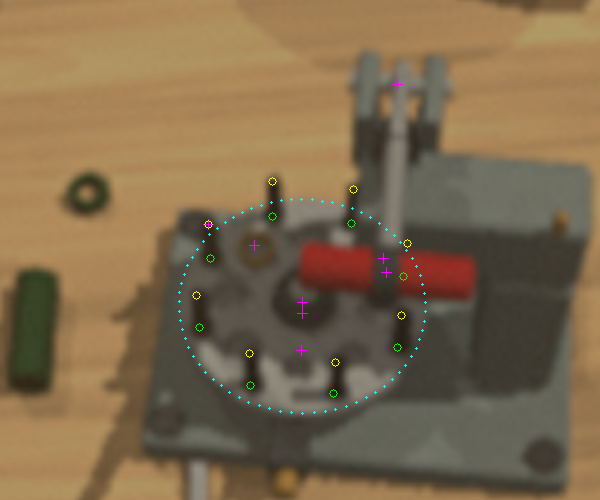

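View pics/to2.png

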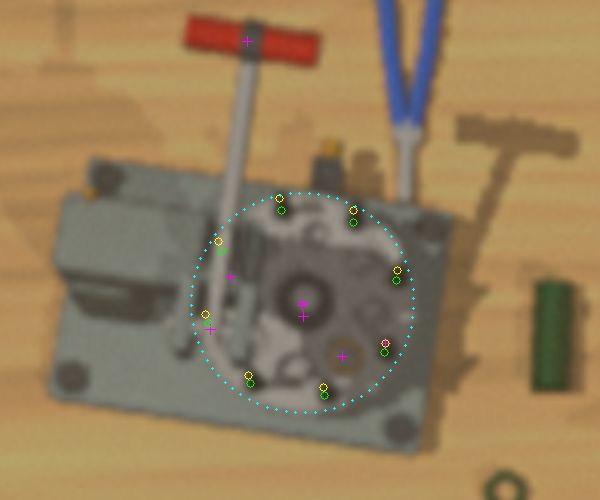

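```bash
cat > go.py <<'E'
import sys,numpy as np
from h import *
from cell import manip
p=np.load("pose.npy")
def W(a,b,z):
    c,s=np.cos(p[2]),np.sin(p[2]); return np.array([p[0]+c*a-s*b,p[1]+s*a+c*b,z])
def rel(T,pressang=None):
    """T: TCP target world; want tool z along press +x turned by pressang deg"""
    s=manip.read_state(); A=R.from_euler('xyz',s["eef_rot"]); d=A.inv().apply(np.array(T)-s["eef_pos"])
    z=A.as_matrix()[:,2]; cur=np.arctan2(z[1],z[0]); want=p[2]+np.deg2rad(pressang or 0)
    t=-np.rad2deg((want-cur+np.pi)%(2*np.pi)-np.pi)
    c,si=np.cos(p[2]),np.sin(p[2]); e=np.array(s["eef_pos"])-[p[0],p[1],0]; f=np.array(s["wrist_force"])
    print("tcp in press",np.round([c*e[0]+si*e[1],-si*e[0]+c*e[1],e[2]],1),"rot",np.round(s["eef_rot"],3),"Fpress",np.round([c*f[0]+si*f[1],-si*f[0]+c*f[1],f[2]],1),"t",round(float(s["clock"]),2),"gap",round(float(s["finger_gap"]),1))
    print("shift",np.round(d,1),"turn y",round(t,2))
if __name__=="__main__":
    a=list(map(float,sys.argv[1:4])); rel(W(*a))
E
python3 go.py 24.5 -61.5 400; python3 go.py 24.5 -61.5 94
```

```text
tcp in press [-411.6  433.7  189.9] rot [-1.571 -0.    -0.327] Fpress [ 0.6  0.3 -0.2] t 3.6 gap 94.0
shift [ 502.1 -210.1 -428.2] turn y 81.83
tcp in press [-411.6  433.7  189.9] rot [-1.571 -0.    -0.327] Fpress [ 0.6  0.3 -0.2] t 3.6 gap 94.0
shift [ 502.1   95.9 -428.2] turn y 81.83
```

```bash
python3 -m jog '[0,-41,0,0,0,0, 0,-82,0,0,0,0, 0,-123,0,0,0,0, 0,-164,0,0,0,0, 10,-200,-9,0,3,0, 36,-210,-31,0,8,0, 65,-210,-56,0,13,0, 94,-210,-80,0,18,0, 123,-210,-105,0,23,0, 152,-210,-130,0,28,0]' 26; python3 go.py 24.5 -61.5 400
```

```text
clock: 4.43
eef_pos: [279.2, 347.3, 399.9]
eef_rot: [-1.57, -0.0, -0.819]
wrist_force: [1.0, -0.6, 0.8]
finger_gap: 30.6
tcp in press [-279.   281.9  399.9] rot [-1.57  -0.    -0.819] Fpress [ 1.1 -0.4  0.8] t 4.43 gap 30.6
shift [ 4.48e+02 -1.00e-01 -9.64e+01] turn y 53.61
```

```bash
python3 -m jog '[37,0,-8,0,5,0, 74,0,-16,0,10,0, 111,0,-24,0,15,0, 148,0,-32,0,20,0, 185,0,-40,0,25,0, 222,0,-48,0,31,0, 259,0,-56,0,37,0, 296,0,-64,0,43,0, 333,0,-72,0,48,0, 370,0,-80,0,53,0]'; python3 go.py 24.5 -61.5 400
```

```text
clock: 5.27
eef_pos: [474.7, 22.8, 400.0]
eef_rot: [-1.57, 0.0, -1.745]
wrist_force: [0.1, 1.3, -0.5]
finger_gap: 25.8
tcp in press [-27.3  -1.3 400. ] rot [-1.57   0.    -1.745] Fpress [-0.1  1.3 -0.5] t 5.27 gap 25.8
shift [60.7  0.1 51.2] turn y 0.57
```

```bash
python3 -m jog '[30,0,25.5,0,0.6,0, 60.5,0,51,0,0.6,0, 60.5,40,51,0,0.6,0, 60.5,80,51,0,0.6,0, 60.5,120,51,0,0.6,0, 60.5,160,51,0,0.6,0, 60.5,200,51,0,0.6,0, 60.5,240,51,0,0.6,0, 60.5,250,51,0,0.6,0, 60.5,250,51,0,0.6,0]'; python3 go.py 24.5 -61.5 94
cat > look.py <<'E'
import sys
from h import *
from cell import manip
from go import W
n=sys.argv[1]; out=[]
for k in ("scene","top"):
    c=manip.camera(k); im=cv2.resize(c["img"][:,:,::-1],None,fx=4,fy=4,interpolation=cv2.INTER_CUBIC)
    s=manip.read_state(); A=R.from_euler('xyz',s["eef_rot"]).as_matrix(); t=s["eef_pos"]+22*A[:,1]
    for q in (t,):
        u=proj(c,q)[0]*4+2; cv2.drawMarker(im,tuple(int(v) for v in u),(0,255,0),0,8,1)
    for a in (-67.5,-112.5): # where posts should be clicked in
        u=proj(c,W(64*np.cos(np.deg2rad(a)),64*np.sin(np.deg2rad(a)),98))[0]*4+2; cv2.circle(im,tuple(int(v) for v in u),4,(0,255,255),1)
    u=proj(c,W(0,0,60))[0]*4; a,b=int(u[0]),int(u[1]); out.append(im[b-270:b+230,a-200:a+200])
cv2.imwrite(f"pics/{n}.png",np.hstack(out))
E
python3 look.py l1
```

```text
clock: 6.1
eef_pos: [513.1, -43.4, 148.0]
eef_rot: [-1.575, -0.0, -1.751]
wrist_force: [0.4, 0.2, -0.3]
finger_gap: 26.3
tcp in press [ 22.6 -59.3 148. ] rot [-1.575 -0.    -1.751] Fpress [ 0.4  0.3 -0.3] t 6.1 gap 26.3
shift [ 2.2 54.   2.1] turn y 0.23
```

View pics/l1.png

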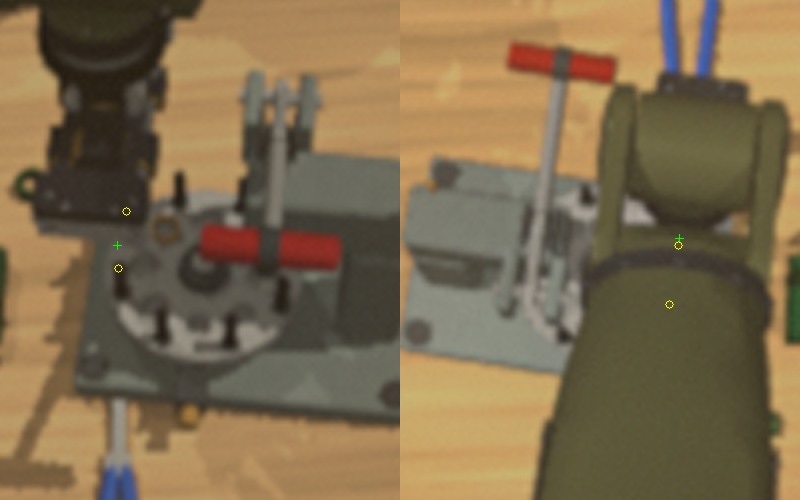

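```bash
python3 -m jog '[2,14,2,0,0,0, 2,26,2,0,0,0, 2,30,2,0,0,0, 2,34,2,0,0,0, 2,38,2,0,0,0]';python3 go.py 24.5 -61.5 94
```

```text
clock: 6.62
eef_pos: [516.7, -45.9, 113.4]
eef_rot: [-1.568, 0.0, -1.751]
wrist_force: [-0.2, -0.1, 0.4]
finger_gap: 26.2
tcp in press [ 26.6 -61.2 113.4] rot [-1.568  0.    -1.751] Fpress [-0.2 -0.1  0.4] t 6.62 gap 26.2
shift [ 0.3 19.4 -2.2] turn y 0.24
```

```bash
python3 -m jog '[0,6,0,0,0,0, 0,12,0,0,0,0, 0,14,0,0,0,0, 0,14,0,0,0,0]';python3 go.py 24.5 -61.5 94
```

```text
clock: 6.95
eef_pos: [515.6, -45.8, 97.4]
eef_rot: [-1.572, -0.0, -1.751]
wrist_force: [-0.6, -0.9, -0.6]
finger_gap: 26.3
tcp in press [ 25.5 -61.3  97.4] rot [-1.572 -0.    -1.751] Fpress [-0.4 -1.  -0.6] t 6.95 gap 26.3
shift [ 0.2  3.4 -1. ] turn y 0.23
```

```bash
python3 -m jog '[0,2,-6,0,0,0, 0,2,-11,0,0,0, 0,2,-15,0,0,0, 0,2,-15,0,0,0]';python3 go.py 24.5 -61.5 94
```

```text
clock: 7.28
eef_pos: [500.4, -43.0, 96.1]
eef_rot: [-1.571, -0.0, -1.751]
wrist_force: [0.4, 0.4, 0.1]
finger_gap: 25.8
tcp in press [ 10.  -61.3  96.1] rot [-1.571 -0.    -1.751] Fpress [0.3 0.5 0.1] t 7.28 gap 25.8
shift [ 0.3  2.1 14.5] turn y 0.24
```

```bash
python3 look.py l2
```

```text
(no output)
```

View pics/l2.png

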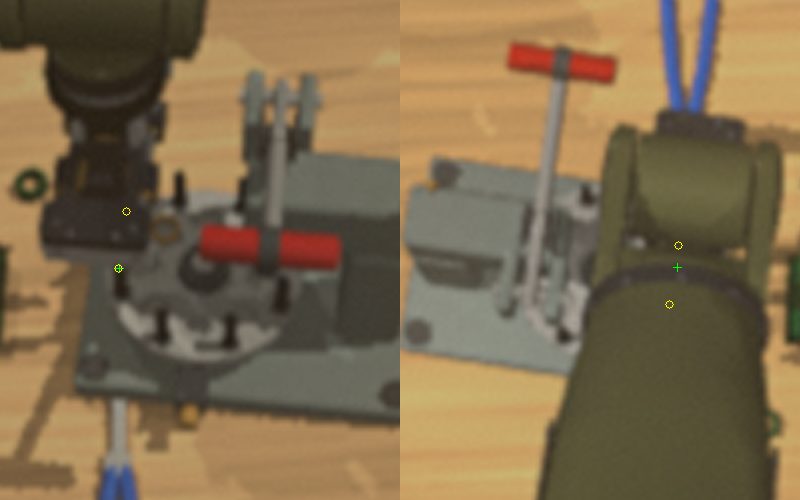

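Run:
```python
from h import *
from cell import manip
from go import W
c=manip.camera("scene"); im=cv2.resize(c["img"][:,:,::-1],None,fx=6,fy=6,interpolation=cv2.INTER_CUBIC)
s=manip.read_state(); A=R.from_euler('xyz',s["eef_rot"]).as_matrix(); T=np.array(s["eef_pos"])
def L(pts,col):
    u=(proj(c,np.array(pts))*6+2.5).astype(int); cv2.polylines(im,[u.reshape(-1,1,2)],True,col,1)
def box(xs,ys,zs,col):
    for y in ys: L([T+A@[xs[0],y,zs[0]],T+A@[xs[1],y,zs[0]],T+A@[xs[1],y,zs[1]],T+A@[xs[0],y,zs[1]]],col)
box((-37.5,37.5),(-75,-90),(-88.5,88.5),(0,255,0))
box((-8,8),(22,-75),(13,25.5),(0,255,255)); box((-8,8),(22,-75),(-13,-25.5),(0,0,255))
u=proj(c,W(0,-60,90))[0]*6; a,b=map(int,u)
cv2.imwrite("pics/l3.png",im[b-300:b+250,a-300:a+400])
```

```text
(no output)
```

View pics/l3.png

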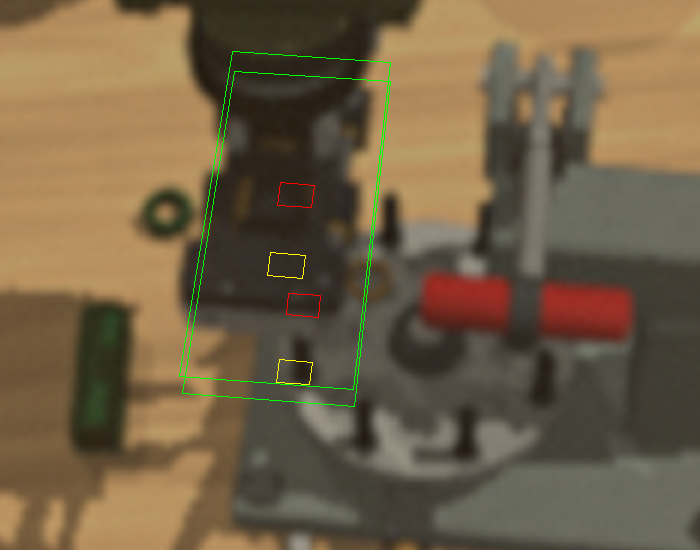

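Run:
```python
from h import *
import pickle
c=pickle.load(open("cams.pkl","rb"))[0]
im=cv2.resize(c["img"][:,:,::-1],None,fx=6,fy=6,interpolation=cv2.INTER_CUBIC)
A=R.from_euler('xyz',[-1.571,0,-.327]).as_matrix(); T=np.array([176.5,520.8,189.8])
def L(pts,col):
    u=(proj(c,np.array(pts))*6+2.5).astype(int); cv2.polylines(im,[u.reshape(-1,1,2)],True,col,1)
def box(xs,ys,zs,col):
    for y in ys: L([T+A@[xs[0],y,zs[0]],T+A@[xs[1],y,zs[0]],T+A@[xs[1],y,zs[1]],T+A@[xs[0],y,zs[1]]],col)
box((-37.5,37.5),(-75,-90),(-88.5,88.5),(0,255,0))
box((-8,8),(22,-75),(47,59.5),(0,255,255)); box((-8,8),(22,-75),(-47,-59.5),(0,0,255))
u=proj(c,T)[0]*6; a,b=map(int,u)
print(u/6,im.shape)
cv2.imwrite("pics/l4.png",im[max(0,b-350):b+250,a-300:a+300])
```

```text
[403.38550136 102.26475663] (2304, 3072, 3)
```

View pics/l4.png

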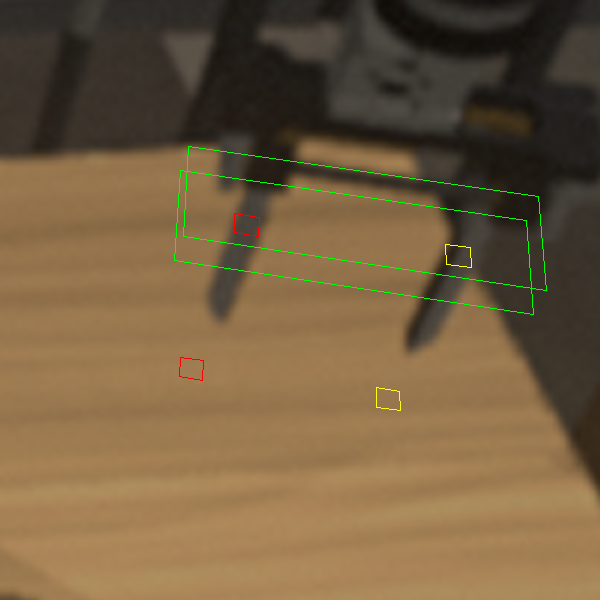

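Run:
```python
from h import *
from cell import manip
print(manip.tcp_to_tips,[a for a in dir(manip) if a[0]!='_'])
s=manip.read_state();print(s["eef_pos"],s["joints"],s["eef_rot"])
import pickle
for c in pickle.load(open("cams.pkl","rb")): print(proj(c,[[0,0,0],[0,0,100]]))
```

```text
22.0 ['Unreachable', 'camera', 'masks_of', 'read_state', 'sign_off', 'tcp_to_tips', 'tip_of']
[501.21700517 -43.16613017  96.12722691] [-1.58722169e-01  2.97795823e-01  1.75682120e+00 -1.14297254e-05
  1.08641403e+00  2.14575811e-02] [-1.57023464e+00  1.93401554e-06 -1.75097076e+00]
[[242.7675821  117.8956716 ]
 [241.95100986  97.77564191]]
[[254.74273165 362.15202771]
 [255.038543   366.76539426]]
```

```bash
python3 -m jog '[0,0,7,0,0,0, 0,0,14,0,0,0, 0,3,14,0,0,0, 0,6,14,0,0,0, 0,9,14,0,0,0, 0,9,14,0,0,0]';python3 go.py 24.5 -61.5 94
```

```text
clock: 7.93
eef_pos: [514.3, -45.6, 85.9]
eef_rot: [-1.572, -0.0, -1.751]
wrist_force: [-0.3, 0.3, -0.3]
finger_gap: 25.9
tcp in press [ 24.2 -61.3  85.9] rot [-1.572 -0.    -1.751] Fpress [-0.3  0.3 -0.3] t 7.93 gap 25.9
shift [ 0.2 -8.1  0.3] turn y 0.23
```

```bash
python3 -m jog '[0,2,0,0,0,0, 0,4,0,0,0,0, 0,6,0,0,0,0, 0,6,0,0,0,0]';python3 go.py 24.5 -61.5 94
```

```text
clock: 8.27
eef_pos: [514.6, -45.6, 80.4]
eef_rot: [-1.571, -0.0, -1.751]
wrist_force: [-0.9, 0.1, -0.0]
finger_gap: 26.1
tcp in press [ 24.5 -61.3  80.4] rot [-1.571 -0.    -1.751] Fpress [-0.9 -0.1 -0. ] t 8.27 gap 26.1
shift [  0.2 -13.6  -0. ] turn y 0.23
```

```bash
python3 -m jog '[0,4,0,0,0,0, 0,8,0,0,0,0, 0,12,0,0,0,0, 0,12,0,0,0,0]';python3 go.py 24.5 -61.5 94;python3 look.py l5
```

```text
clock: 8.6
eef_pos: [514.4, -45.6, 67.9]
eef_rot: [-1.572, -0.0, -1.751]
wrist_force: [0.1, -1.2, -0.1]
finger_gap: 25.5
tcp in press [ 24.3 -61.3  67.9] rot [-1.572 -0.    -1.751] Fpress [ 0.3 -1.1 -0.1] t 8.6 gap 25.5
shift [  0.2 -26.1   0.2] turn y 0.23
```

View pics/l5.png

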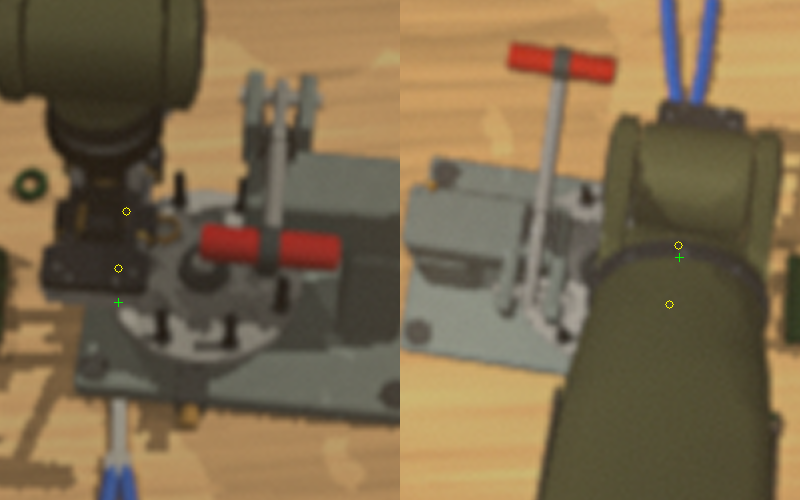

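Run:
```python
from h import *
from cell import manip
from go import W
c=manip.camera("top"); im=cv2.resize(c["img"][:,:,::-1],None,fx=6,fy=6,interpolation=cv2.INTER_CUBIC)
s=manip.read_state(); A=R.from_euler('xyz',s["eef_rot"]).as_matrix(); T=np.array(s["eef_pos"])
def L(pts,col):
    u=(proj(c,np.array(pts))*6+2.5).astype(int); cv2.polylines(im,[u.reshape(-1,1,2)],True,col,1)
def box(xs,ys,zs,col):
    for y in ys: L([T+A@[xs[0],y,zs[0]],T+A@[xs[1],y,zs[0]],T+A@[xs[1],y,zs[1]],T+A@[xs[0],y,zs[1]]],col)
box((-37.5,37.5),(-75,-105),(-88.5,88.5),(0,255,0))
box((-37.5,37.5),(-115,-145),(-88.5,88.5),(0,255,255))
u=proj(c,W(40,-60,90))[0]*6; a,b=map(int,u)
cv2.imwrite("pics/l6.png",im[b-300:b+250,a-350:a+350])
```

```text
(no output)
```

View pics/l6.png

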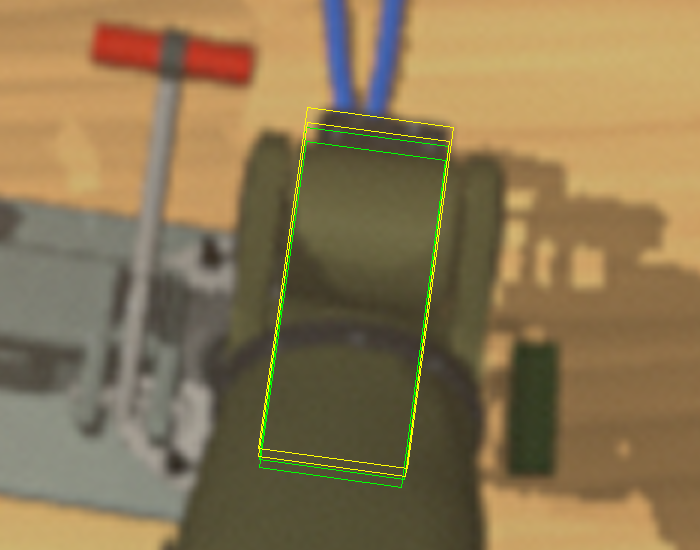

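```bash
python3 -m jog '[0,3,0,0,0,0, 0,6,0,0,0,0, 0,9,0,0,0,0, 0,12,0,0,0,0, 0,12,0,0,0,0]';python3 go.py 24.5 -61.5 94
```

```text
clock: 9.17
eef_pos: [514.5, -45.6, 56.1]
eef_rot: [-1.572, -0.0, -1.751]
wrist_force: [-0.4, -0.1, -0.7]
finger_gap: 26.2
tcp in press [ 24.4 -61.3  56.1] rot [-1.572 -0.    -1.751] Fpress [-0.4 -0.2 -0.7] t 9.17 gap 26.2
shift [  0.2 -37.9   0.1] turn y 0.23
```

```bash
python3 -m jog '[0,0,-5,0,0,0, 0,0,-9,0,0,0, 0,0,-12,0,0,0, 0,0,-12,0,0,0]';python3 go.py 24.5 -61.5 94
```

```text
clock: 9.5
eef_pos: [503.4, -43.9, 57.2]
eef_rot: [-1.568, -0.0, -1.751]
wrist_force: [5.5, -3.3, -4.3]
finger_gap: 25.9
tcp in press [ 13.2 -61.6  57.2] rot [-1.568 -0.    -1.751] Fpress [ 6.  -2.3 -4.3] t 9.5 gap 25.9
shift [ -0.1 -36.7  11.4] turn y 0.22
```

```bash
python3 -m jog '[0,0,-5,0,0,0, 0,0,-10,0,0,0, 0,0,-15,0,0,0, 0,0,-20,0,0,0, 0,0,-20,0,0,0]';python3 go.py 24.5 -61.5 94
```

```text
clock: 9.92
eef_pos: [483.1, -40.1, 57.4]
eef_rot: [-1.569, -0.0, -1.751]
wrist_force: [-0.8, -0.1, 0.2]
finger_gap: 25.8
tcp in press [ -7.5 -61.6  57.4] rot [-1.569 -0.    -1.751] Fpress [-0.8 -0.2  0.2] t 9.92 gap 25.8
shift [ -0.  -36.6  32.1] turn y 0.22
```

```bash
python3 look.py l7
```

```text
(no output)
```

View pics/l7.png

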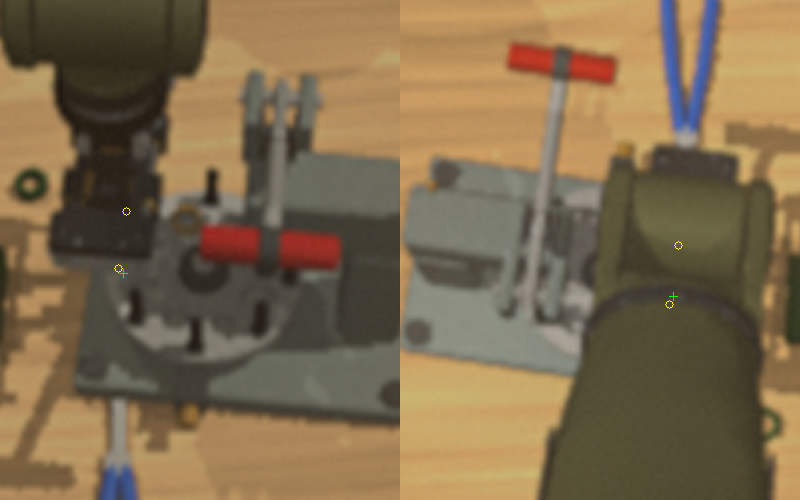

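```bash
python3 -m jog '[0,0,-5,0,0,0, 0,0,-10,0,0,0, 0,0,-14,0,0,0, 0,0,-17,0,0,0, 0,0,-20,0,0,0, 0,0,-22,0,0,0, 0,0,-22,0,0,0]';python3 go.py 24.5 -61.5 94; python3 look.py l8
```

```text
clock: 10.6
eef_pos: [461.2, -35.9, 56.7]
eef_rot: [-1.571, -0.0, -1.751]
wrist_force: [-0.5, -0.2, 0.2]
finger_gap: 25.9
tcp in press [-29.8 -61.5  56.7] rot [-1.571 -0.    -1.751] Fpress [-0.4 -0.3  0.2] t 10.6 gap 25.9
shift [  0.2 -37.3  54.3] turn y 0.24
```

View pics/l8.png

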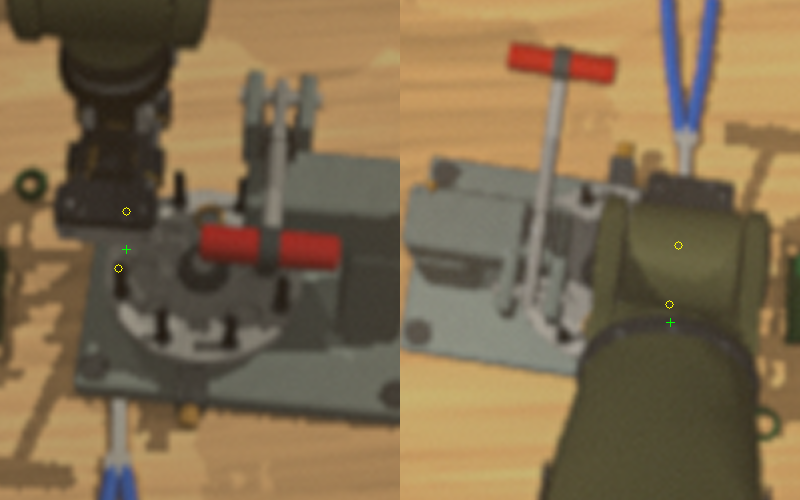

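```bash
python3 -m jog '[0,-20,0,0,0,0, 0,-40,0,0,0,0, 0,-48,18,0,0,0, 0,-48,36,0,0,0, 0,-48,54,0,0,0, 0,-48,54,0,0,0, 0,-30,54,0,0,0, 0,-15,54,0,0,0, 0,0,54,0,0,0, 0,0,54,0,0,0]';python3 go.py 24.5 -61.5 56
```

```text
clock: 11.53
eef_pos: [512.9, -45.3, 54.2]
eef_rot: [-1.575, -0.0, -1.751]
wrist_force: [0.2, -0.5, -1.1]
finger_gap: 25.9
tcp in press [ 22.7 -61.3  54.2] rot [-1.575 -0.    -1.751] Fpress [ 0.3 -0.5 -1.1] t 11.53 gap 25.9
shift [ 0.2 -1.8  1.8] turn y 0.23
```

```bash
python3 -m jog '[0,0,-6,0,0,0, 0,0,-12,0,0,0, 0,0,-18,0,0,0, 0,0,-24,0,0,0, 0,0,-30,0,0,0, 0,0,-36,0,0,0, 0,0,-42,0,0,0, 0,0,-47,0,0,0, 0,0,-51,0,0,0, 0,0,-54,0,0,0]';python3 go.py 24.5 -61.5 56; python3 look.py l9
```

```text
clock: 12.37
eef_pos: [461.1, -35.8, 57.2]
eef_rot: [-1.571, 0.0, -1.751]
wrist_force: [-0.1, -0.3, 0.7]
finger_gap: 25.8
tcp in press [-29.9 -61.4  57.2] rot [-1.571  0.    -1.751] Fpress [-0.1 -0.3  0.7] t 12.37 gap 25.8
shift [ 0.3  1.2 54.4] turn y 0.24
```

View pics/l9.png

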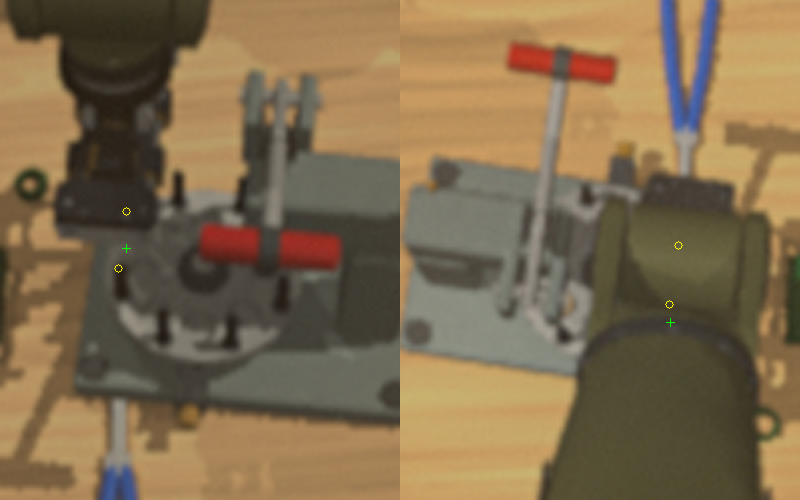

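```bash
python3 -m jog '[0,-20,0,0,0,0, 0,-40,0,0,0,0, 0,-48,18,0,0,0, 0,-48,36,0,0,0, 0,-48,54,0,0,0, 0,-48,54,0,0,0, 0,-30,54,0,0,0, 0,-15,54,0,0,0, 0,0,54,0,0,0, 0,0,54,0,0,0]';python3 go.py 24.5 -61.5 56;python3 look.py l10
```

```text
clock: 13.3
eef_pos: [512.9, -45.3, 54.2]
eef_rot: [-1.576, -0.0, -1.751]
wrist_force: [-1.1, 0.4, -0.6]
finger_gap: 25.8
tcp in press [ 22.7 -61.3  54.2] rot [-1.576 -0.    -1.751] Fpress [-1.1  0.2 -0.6] t 13.3 gap 25.8
shift [ 0.2 -1.8  1.8] turn y 0.23
```

View pics/l10.png

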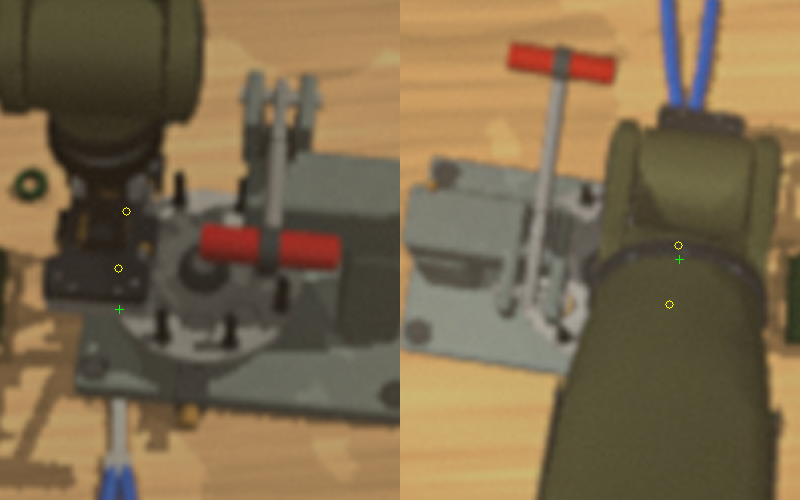

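```bash
python3 -m jog '[0,0,-6,0,0,0, 0,0,-12,0,0,0, 0,0,-18,0,0,0, 0,0,-24,0,0,0, 0,0,-30,0,0,0, 0,0,-36,0,0,0, 0,0,-42,0,0,0, 0,0,-47,0,0,0, 0,0,-50,0,0,0, 0,0,-52,0,0,0]';python3 -m jog '[0,0,0,0,0,0, 0,0,0,0,0,0, 0,0,3,0,0,0, 0,0,4,0,0,0]'; python3 go.py 24.5 -61.5 56; python3 look.py l11
```

```text
clock: 14.23
eef_pos: [463.1, -36.1, 57.0]
eef_rot: [-1.571, 0.0, -1.751]
wrist_force: [0.3, 0.2, 0.1]
finger_gap: 25.6
clock: 14.57
eef_pos: [468.1, -37.1, 56.8]
eef_rot: [-1.571, 0.0, -1.751]
wrist_force: [-0.2, 0.3, -1.0]
finger_gap: 25.9
tcp in press [-22.8 -61.5  56.8] rot [-1.571  0.    -1.751] Fpress [-0.3  0.2 -1. ] t 14.57 gap 25.9
shift [ 0.2  0.8 47.3] turn y 0.23
```

View pics/l11.png

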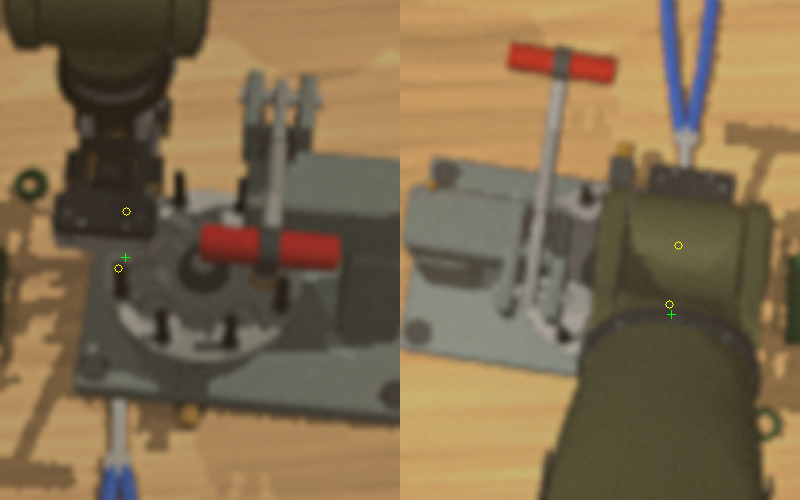

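```bash
python3 -m jog '[0,-20,0,0,0,0, 0,-58,0,0,0,0, 0,-98,0,0,0,0, 0,-138,0,0,0,0, 0,-178,0,0,0,0, 0,-218,0,0,0,0, 0,-258,0,0,0,0, 0,-283,0,0,0,0, 0,-283,0,0,0,0]' 0 20; python3 go.py 111 46 340; python3 look.py l12
python3 - <<'E'
from h import *
from cell import manip
from go import W
for k in("scene","top"):
    c=manip.camera(k)
    print(k,"exp ring",proj(c,W(0,46,67)),[(np.round(d["xy"],1),round(d["score"],2)) for d in manip.tip_of("ring_top",c)], "post0 exp",proj(c,W(64*np.cos(1.963),64*np.sin(1.963),98)),[(np.round(d["xy"],1),round(d["score"],2)) for d in manip.tip_of("post0",c)])
E
```

```text
clock: 15.42
eef_pos: [468.7, -37.2, 345.1]
eef_rot: [-1.563, 0.0, -1.751]
wrist_force: [-0.8, -0.4, -0.5]
finger_gap: 0.2
tcp in press [-22.2 -61.4 345.1] rot [-1.563  0.    -1.751] Fpress [-0.7 -0.6 -0.5] t 15.42 gap 0.2
shift [-106.9    6.2  133.6] turn y 0.24
scene exp ring [[276.09724806 220.05263738]] [(array([347. , 181.2]), 0.27)] post0 exp [[281.54198445 207.90674628]] [(array([283., 208.]), 0.86)]
top exp ring [[229.14892528 204.07818505]] [] post0 exp [[223.59133339 209.2089485 ]] [(array([223.6, 209.2]), 0.56), (array([240.8, 208.1]), 0.19)]
```

View pics/l12.png

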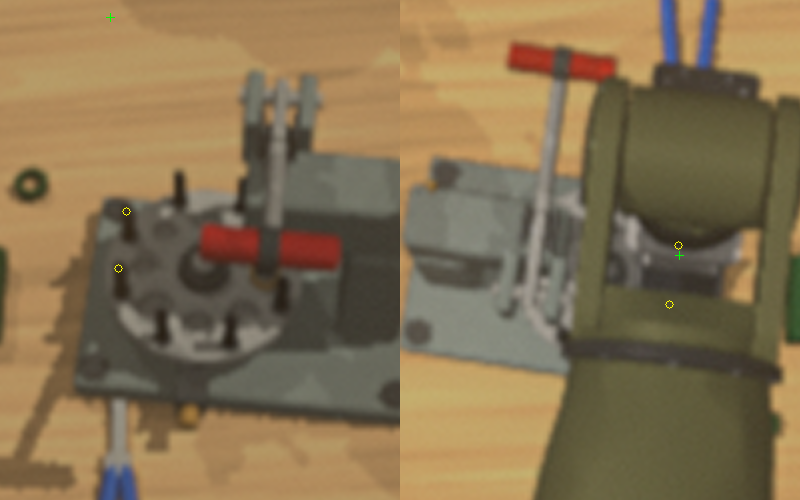

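```bash
python3 -m jog '[-21,0,27,0,0,0, -42,0,54,0,0,0, -63,0,81,0,0,0, -84,0,108,0,0,0, -100,0,128,0,0,0, -107,0,134,0,0,0, -107,0,134,0,0,0]'; python3 go.py 111 46 300
python3 - <<'E'
from h import *
from cell import manip
from go import W
out=[]
for k in("scene","top"):
    c=manip.camera(k); im=cv2.resize(c["img"][:,:,::-1],None,fx=4,fy=4,interpolation=cv2.INTER_CUBIC)
    s=manip.read_state(); A=R.from_euler('xyz',s["eef_rot"]).as_matrix(); t=s["eef_pos"]+22*A[:,1]
    for q,col in((t,(0,255,0)),(t+[0,0,40],(0,255,255))):
        u=proj(c,q)[0]*4+2; cv2.drawMarker(im,tuple(int(v) for v in u),col,0,12,1)
    u=proj(c,W(111,46,300))[0]*4; a,b=map(int,u); out.append(im[b-270:b+230,a-200:a+200])
cv2.imwrite("pics/l13.png",np.hstack(out))
E
```

```text
clock: 16.4
eef_pos: [619.6, 45.4, 337.7]
eef_rot: [-1.574, -0.0, -1.75]
wrist_force: [-0.1, -0.2, -0.4]
finger_gap: 0.1
tcp in press [111.   47.4 337.7] rot [-1.574 -0.    -1.75 ] Fpress [-0.1 -0.2 -0.4] t 16.4 gap 0.1
shift [ 1.4 37.7  0.1] turn y 0.31
```

View pics/l13.png

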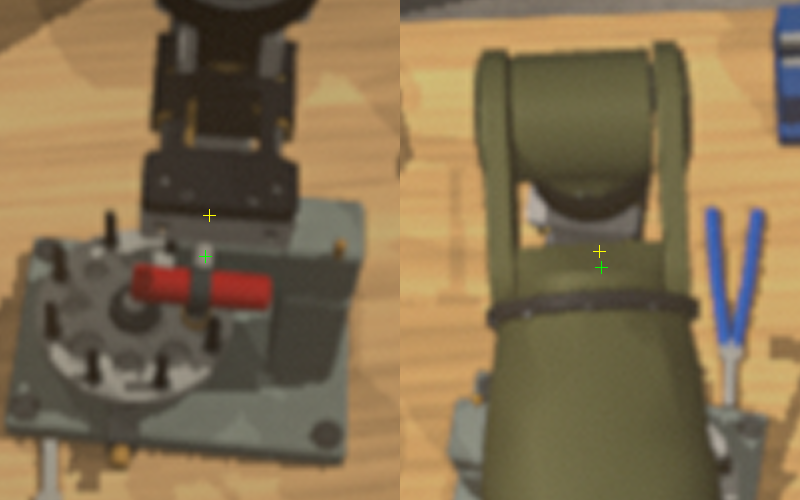

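```bash
python3 -m jog '[1.4,12,0,0,0,0, 1.4,24,0,0,0,0, 1.4,34,0,0,0,0, 1.4,42,0,0,0,0, 1.4,46,0,0,0,0, 1.4,46,0,0,0,0]'; python3 go.py 111 46 300
python3 - <<'E'
from h import *
from cell import manip
from go import W
c=manip.camera("scene"); im=cv2.resize(c["img"][:,:,::-1],None,fx=4,fy=4,interpolation=cv2.INTER_CUBIC)
u=proj(c,W(111,46,300))[0]*4; a,b=map(int,u); cv2.imwrite("pics/l14.png",im[b-200:b+230,a-250:a+250])
E
```

```text
clock: 17.0
eef_pos: [618.0, 42.6, 293.3]
eef_rot: [-1.572, -0.0, -1.751]
wrist_force: [-1.1, 0.6, -0.1]
finger_gap: 0.4
tcp in press [109.9  44.4 293.3] rot [-1.572 -0.    -1.751] Fpress [-1.2  0.4 -0.1] t 17.0 gap 0.4
shift [-1.6 -6.7  1.1] turn y 0.22
```

View pics/l14.png

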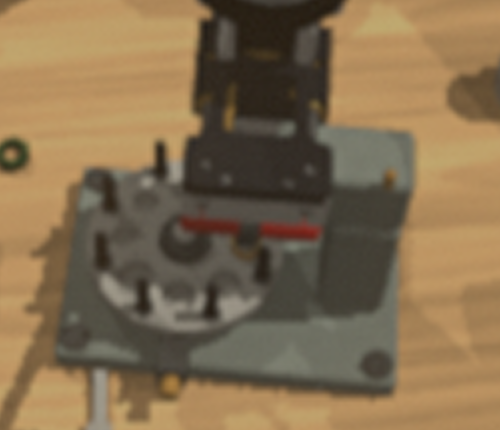

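Clear of the handle still. Descend and feel.

```bash
python3 -m jog '[-1,4,1,0,0,0, -1,8,1,0,0,0, -1,11,1,0,0,0, -1,11,1,0,0,0]'; python3 go.py 111 46 300
```

```text
clock: 17.38
eef_pos: [619.4, 43.7, 282.0]
eef_rot: [-1.572, -0.0, -1.751]
wrist_force: [0.2, -0.1, 0.2]
finger_gap: 0.4
tcp in press [111.1  45.7 282. ] rot [-1.572 -0.    -1.751] Fpress [ 0.2 -0.1  0.2] t 17.38 gap 0.4
shift [ -0.3 -18.   -0.1] turn y 0.24
```

```bash
python3 -m jog '[0,2,0,0,0,0, 0,4,0,0,0,0, 0,6,0,0,0,0, 0,8,0,0,0,0, 0,8,0,0,0,0]'; python3 go.py 111 46 300
```

```text
clock: 17.8
eef_pos: [620.0, 43.5, 275.2]
eef_rot: [-1.569, 0.0, -1.751]
wrist_force: [2.9, -0.6, 4.9]
finger_gap: 0.4
tcp in press [111.7  45.6 275.2] rot [-1.569  0.    -1.751] Fpress [ 3.  -0.1  4.9] t 17.8 gap 0.4
shift [ -0.4 -24.8  -0.7] turn y 0.23
```

```bash
python3 -m jog '[0,2.5,1,0,0,0, 0,5,2,0,0,0, 0,7.5,3,0,0,0, 0,10,4,0,0,0, 0,10,4,0,0,0]'; python3 go.py 111 46 300
```

```text
clock: 18.22
eef_pos: [623.8, 42.8, 265.0]
eef_rot: [-1.57, 0.0, -1.751]
wrist_force: [3.4, -0.7, 5.4]
finger_gap: 0.9
tcp in press [115.7  45.6 265. ] rot [-1.57   0.    -1.751] Fpress [ 3.5 -0.1  5.4] t 18.22 gap 0.9
shift [ -0.4 -35.   -4.6] turn y 0.22
```

```bash
python3 -m jog '[0,2,0.8,0,0,0, 0,4,1.6,0,0,0, 0,6,2.2,0,0,0, 0,6,2.2,0,0,0]'; python3 go.py 111 46 300
```

```text
clock: 18.55
eef_pos: [626.0, 42.4, 259.1]
eef_rot: [-1.57, 0.0, -1.751]
wrist_force: [3.1, -0.7, 7.2]
finger_gap: 0.2
tcp in press [117.9  45.6 259.1] rot [-1.57   0.    -1.751] Fpress [ 3.2 -0.2  7.2] t 18.55 gap 0.2
shift [ -0.4 -40.9  -6.8] turn y 0.22
```

```bash
python3 -m jog '[0,1.5,1.5,0,0,0, 0,3,2.5,0,0,0, 0,4.5,3,0,0,0, 0,6,3.5,0,0,0, 0,6,3.5,0,0,0]'; python3 go.py 111 46 300
```

```text
clock: 18.97
eef_pos: [628.5, 42.1, 253.2]
eef_rot: [-1.572, -0.0, -1.751]
wrist_force: [-5.5, -0.2, 9.6]
finger_gap: 0.4
tcp in press [120.4  45.8 253.2] rot [-1.572 -0.    -1.751] Fpress [-5.4 -1.2  9.6] t 18.97 gap 0.4
shift [ -0.3 -46.8  -9.4] turn y 0.24
```

```bash
python3 -m jog '[0,1.5,0.5,0,0,0, 0,3,1,0,0,0, 0,4.5,1.5,0,0,0, 0,6,2,0,0,0, 0,6,2,0,0,0]'; python3 go.py 111 46 300
```

```text
clock: 19.38
eef_pos: [630.3, 41.7, 247.2]
eef_rot: [-1.573, -0.0, -1.751]
wrist_force: [-6.2, -0.6, 9.3]
finger_gap: 0.4
tcp in press [122.2  45.8 247.2] rot [-1.573 -0.    -1.751] Fpress [-6.  -1.8  9.3] t 19.38 gap 0.4
shift [ -0.3 -52.8 -11.3] turn y 0.24
```

```bash
python3 -m jog '[0,1,-0.4,0,0,0, 0,2,-0.4,0,0,0, 0,3,0,0,0,0, 0,4,0,0,0,0, 0,4,0,0,0,0]'; python3 go.py 111 46 300
```

```text
clock: 19.8
eef_pos: [631.1, 41.6, 243.9]
eef_rot: [-1.57, 0.0, -1.751]
wrist_force: [-0.6, -0.2, 10.1]
finger_gap: 0.1
tcp in press [123.   45.7 243.9] rot [-1.57   0.    -1.751] Fpress [-0.5 -0.3 10.1] t 19.8 gap 0.1
shift [ -0.3 -56.2 -11.9] turn y 0.23
```

```bash
python3 -m jog '[0,0.8,0.2,0,0,0, 0,1.6,0.4,0,0,0, 0,2.4,0.6,0,0,0, 0,2.4,0.6,0,0,0]'; python3 go.py 111 46 300
```

```text
clock: 20.13
eef_pos: [631.7, 41.4, 241.5]
eef_rot: [-1.57, 0.0, -1.751]
wrist_force: [-1.2, -0.5, 10.6]
finger_gap: 0.4
tcp in press [123.6  45.7 241.5] rot [-1.57   0.    -1.751] Fpress [-1.1 -0.7 10.6] t 20.13 gap 0.4
shift [ -0.3 -58.5 -12.5] turn y 0.23
```

```bash
python3 -m jog '[0,0.8,0.2,0,0,0, 0,1.6,0.3,0,0,0, 0,2.4,0.4,0,0,0, 0,2.4,0.4,0,0,0]'; python3 go.py 111 46 300
```

```text
clock: 20.47
eef_pos: [632.2, 41.4, 239.4]
eef_rot: [-1.569, 0.0, -1.751]
wrist_force: [-1.7, 0.5, 12.8]
finger_gap: 0.4
tcp in press [124.1  45.8 239.4] rot [-1.569  0.    -1.751] Fpress [-1.7  0.2 12.8] t 20.47 gap 0.4
shift [ -0.3 -60.6 -13. ] turn y 0.23
```

```bash
python3 -m jog '[0,0.8,0.2,0,0,0, 0,1.6,0.3,0,0,0, 0,1.6,0.4,0,0,0]'; python3 go.py 111 46 300
```

```text
clock: 20.72
eef_pos: [632.5, 41.3, 238.1]
eef_rot: [-1.569, 0.0, -1.751]
wrist_force: [-1.8, -1.3, 15.5]
finger_gap: 0.7
tcp in press [124.4  45.8 238.1] rot [-1.569  0.    -1.751] Fpress [-1.5 -1.6 15.5] t 20.72 gap 0.7
shift [ -0.3 -61.9 -13.3] turn y 0.23
```

```bash
python3 -m jog '[0,0.7,0.1,0,0,0, 0,1.2,0.2,0,0,0, 0,1.2,0.2,0,0,0]'; python3 go.py 111 46 300
```

```text
clock: 20.97
eef_pos: [632.7, 41.3, 237.2]
eef_rot: [-1.569, 0.0, -1.751]
wrist_force: [-3.0, -0.7, 17.0]
finger_gap: 0.5
tcp in press [124.7  45.8 237.2] rot [-1.569  0.    -1.751] Fpress [-2.8 -1.2 17. ] t 20.97 gap 0.5
shift [ -0.3 -62.8 -13.5] turn y 0.23
```

```bash
python3 -m jog '[0,0,0,0,0,0, 0,0,0,0,0,0, 0,0,0,0,0,0, 0,0,0,0,0,0, 0,0,0,0,0,0, 0,0,0,0,0,0, 0,0,0,0,0,0]'; python3 -m jog '[0,0,0,0,0,0, 0,0,0,0,0,0, 0,0,0,0,0,0, 0,0,0,0,0,0, 0,0,0,0,0,0]'
python3 - <<'E'
from h import *
from cell import manip
from go import W
c=manip.camera("scene"); im=cv2.resize(c["img"][:,:,::-1],None,fx=5,fy=5,interpolation=cv2.INTER_CUBIC)
u=proj(c,W(50,46,150))[0]*5; a,b=map(int,u); cv2.imwrite("pics/l15.png",im[b-250:b+250,a-300:a+300])
E
```

```text
clock: 21.55
eef_pos: [632.7, 41.3, 237.3]
eef_rot: [-1.569, 0.0, -1.751]
wrist_force: [-3.1, -1.0, 16.4]
finger_gap: 0.2
clock: 21.97
eef_pos: [632.7, 41.3, 237.3]
eef_rot: [-1.569, 0.0, -1.751]
wrist_force: [-3.2, -0.5, 16.4]
finger_gap: 0.7
```

View pics/l15.png

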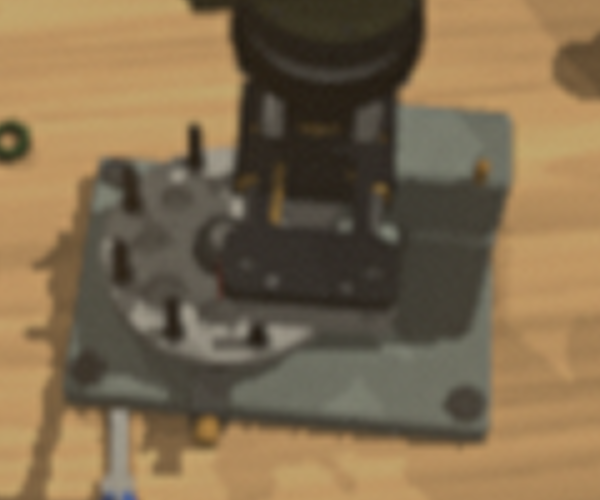

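```bash
python3 -m jog '[0,-5,-1,0,0,0, 0,-10,-3,0,0,0, 0,-15,-5,0,0,0, 0,-20,-7,0,0,0, 0,-25,-9,0,0,0, 0,-30,-10.5,0,0,0, 0,-35,-12,0,0,0, 0,-40,-13,0,0,0, 0,-50,-13,0,0,0, 0,-60,-13,0,0,0]'; python3 -m jog '[0,-40,0,0,0,0, 0,-80,-10,0,0,0, 30,-80,-30,0,0,0, 70,-80,-30,0,0,0, 110,-80,-30,0,0,0, 150,-80,-30,0,0,0, 190,-80,-30,0,0,0, 210,-80,-30,0,0,0, 210,-80,-30,0,0,0]'; python3 go.py 111 46 300
python3 - <<'E'
from fit import *
from cell import manip
from go import W
p=np.load("pose.npy");out=[]
for k in("scene","top"):
    c=manip.camera(k); im=cv2.resize(c["img"][:,:,::-1],None,fx=4,fy=4,interpolation=cv2.INTER_CUBIC)
    near=proj(c,pts(p)["handle_mid"])[0]
    try: print(k,"handle",redline(c,near)[0],"was",near)
    except Exception as e: print(e)
    print("ring exp",proj(c,W(0,46,61.5)),[(np.round(d["xy"],1),round(d["score"],2)) for d in manip.tip_of("ring_top",c)],"post0",proj(c,W(64*np.cos(1.963),64*np.sin(1.963),98)),[(np.round(d["xy"],1),round(d["score"],2)) for d in manip.tip_of("post0",c)])
    u=proj(c,W(20,0,100))[0]*4; a,b=map(int,u); out.append(im[b-250:b+250,a-200:a+200])
cv2.imwrite("pics/l16.png",np.hstack(out))
E
```

```text
clock: 22.85
eef_pos: [619.6, 43.6, 295.6]
eef_rot: [-1.572, -0.0, -1.751]
wrist_force: [-0.2, -0.1, 0.4]
finger_gap: 0.9
clock: 23.6
eef_pos: [551.8, -161.4, 375.5]
eef_rot: [-1.571, -0.001, -1.755]
wrist_force: [0.1, 0.1, 0.7]
finger_gap: 0.2
tcp in press [  82.2 -168.3  375.5] rot [-1.571e+00 -1.000e-03 -1.755e+00] Fpress [0.1 0.1 0.7] t 23.6 gap 0.2
shift [-214.3   75.4   28.7] turn y -0.01
scene handle [277.95850622 213.90041494] was [277.58906804 214.05929697]
ring exp [[276.01168407 220.98486911]] [(array([206.4, 229.7]), 0.35)] post0 [[281.54198445 207.90674628]] [(array([280.8, 206.6]), 0.55)]
top handle [232.64761905 154.15238095] was [231.87206824 154.38771786]
ring exp [[229.21787779 204.36398826]] [] post0 [[223.59133339 209.2089485 ]] [(array([224.1, 207.9]), 0.79)]
```

View pics/l16.png

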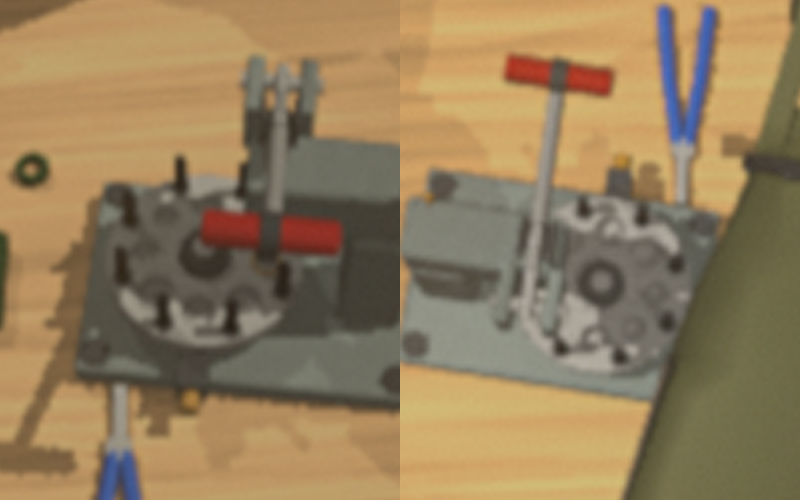

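```bash
python3 -c "
from cell import manip
print(manip.sign_off())"
```

```text
the job is handed in; nothing more can be done
None
```

I turned the plate three clicks clockwise, pressed the ring home, let the lever come back up, and handed the job in at about 24 s. No verdict was reported.

- **Plate:** I pushed one post at a time between loosely straddling fingers, then backed off and lifted clear. After the third click `post0` was within about 1.5 px of its clicked-in place in both views.
- **Pressing:** The ring slid in at about 10 N on the handle, slightly under the stated 11–14 N. The force then climbed about 2 N per mm from the expected depth. It held steady at 16.4 N for about 1 s without creeping, so I take the ring to be home.
- **Lever:** After release, the red handle was within about 0.3 px of its starting position in both cameras, so the lever is fully up. The arm stands clear, with wrist force near zero.
- **Bystanders:** The wax ring and pliers showed no movement in the last picture. I did not check the other bystanders one by one.

Two checks disagreed or failed:

- **Fingertip height:** The fingertips were really about 40 mm higher than the reported TCP height implied. The first push therefore passed above the posts and touched nothing. I corrected this from the pictures and by feel.
- **Ring visibility:** The network could not find the ring under the plunger, because the handle and lever bar hide it. Its final height rests on the force readings and its position on the posts, since neither could be seen directly.

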